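Unclamp the grinder's guard (left-hand thread) and lever it open

ROBOT

A 6-joint arm with a two-finger parallel gripper is mounted at the origin on a cart in front of the work surface, level with it; the furniture and walls round the work are solid. World frame = base frame: x ahead of the robot, y to its left, z up, the work surface at z = 0. Lengths are in mm, angles in degrees, forces in N, time in s.
With the tool pointing down it reaches from about 350 to 850 mm from the base axis. Payload 8.1 kg.
Tool frame: the origin (TCP) lies between the finger pads; the fingertips stand 22 mm ahead of it and the grasp point (between the pads) lies 3 mm ahead of it; z points along the fingers, y is the direction in which the jaws open and shut (so a half turn about z gives the same grasp; the last joint's range is limited). The gripper opens to 85 mm and grips with 20 to 120 N. Pads are 22 mm wide; open, the fingers measure 114 mm over their backs; the gripper's body (76 mm by 85 mm) begins 54 mm behind the grasp point. The pads swing forward as they close: fully open they stand 13 mm farther back than shut.
Start: joints at [65.352, 7.471, 85.268, -0, 87.261, -4.893], TCP at [202.784, 564.698, 253.292] pointing down, gripper open.
Joint ranges: [-169.43, 169.43], [-51.17, 129.36], [1.28, 143.12], [-76.62, 256.62], [0, 156.53], [-152.29, 152.29]. Speed limits (degrees/s): [136.94, 136.94, 159.86, 180, 180, 180].

INTERFACE

Orientations are given as [roll, pitch, yaw] about the fixed x, y, z axes, in that order (R = Rz(yaw) Ry(pitch) Rx(roll)).
In Python, from bench import r gives the robot as it stands.
- The arm moves only by the tool drive_tool, never from a script. Its argument "moves" is a list of rows, each a list of 2 entries, a list of its own where there are three numbers: the shift along the world's x, y, z in mm, then the turn about the world's z in degrees. A call has exactly 8 rows; each row is the pose to reach, as a shift and turn from the pose commanded when the call began; what a row does not reach only later rows make up. A row lasts 1/12 s, in which the tool goes at most 41.7 mm and 7.16 degrees, less where a joint would pass 70% of its speed; a pose out of reach is approached as far as the arm can. A call with a gripper value outside its range is refused whole. "fingers" is the finger opening in mm, from 0 to 85.4, set as the call begins (left out, the last holds). The fingers move at their own pace and stop on an object; "squeeze" is the grip in N (left out, the last holds). Time passes only in rows, so rows that repeat a pose let the fingers close, or fill a call up. It gives the time, the measured TCP pose, the force and the opening at its end, in the units of the state.
- r.sense(): the state, without advancing time (a new reading comes with each control period).
- r.snapshot(name): name is "side" or "top"; returns a dict with "pixels" (480x640x3 uint8, red, green, blue), "camera_matrix" (3x3 intrinsics, pixels), "k1" (the pictures are not rectified: a ray, as slopes to the right and down, at radius r is drawn at 1 + k1 r^2 times it, then the intrinsics apply), "xyz" and "orientation" of the camera in the world. Camera axes: x right, y down, z forward; pixel columns grow to the right and rows downward; lengths in mm; the calibration is good to about 2 mm. A picture is of the moment at which its call begins. There is no depth.
- r.hand_in(): hands the job in, once; it reports no verdict.
The state is a dict: "time": time; "joint_pos": joint angles; "qd": joint speeds; "joint_efforts": joint torques, N m; "tool_pos": TCP position; "tcp_rot": TCP orientation; "ft_force": force on the tool from outside, world axes, zero at the start; "wrist_torque": the same for the moment, N m; "finger_gap": finger opening in mm.
Only numpy, scipy, OpenCV 4.12 (cv2) and the standard library are available. Lean on these libraries where they do the work, as an engineer would, in place of code of your own. Each camera call takes 0.05 s, during which the arm holds its last target.

TASK

Open the guard cover of the small tile grinder. First loosen its clamp knob, which has a left-hand thread, so turn it clockwise (never anticlockwise: that only tightens it) until its clamp finger is well clear of the cover and points down the slope. Then lever the cover up with the scraper, its blade under the cover's lower lip, until it stands at least half open by itself, and lay the scraper back flat on the bench, leaving the other things where they are.

Things in the scene. Friction and masses are not known exactly. Their poses are not given: they have to be found in the camera images.
- grinder: Fixed grey wedge machine, 240 mm wide (y); its aluminium panel, 180 mm long, slopes up to the back at 30 deg. Origin on the bench below the middle of the panel's lower edge, which is 100 mm up. x to its back, y left, z up. Panel coordinates: u up the slope from the lower edge, v = y, n square to the panel: x = 0.866u - 0.5n, z = 100 mm + 0.5u + 0.866n.
- knob_grip (a point): Centre of the black bar handle on the clamp knob; axis square to the panel, at u 85, v 72, n 54 mm (as built), rising 2 mm per rad as it loosens. Bar 74 mm long, 14 thick, 24 high (n 42 to 66). Below it, parallel to the bar, a steel clamp finger 18 mm wide that reaches 54 mm from the axis, n 19 to 29 mm; it turns with the bar.
- clamp_knob (a joint): Turn of the knob in rad, growing clockwise seen from above the panel (loosens). At 0 finger and bar lie along v and the finger points to -v (right), over the cover, which it locks; at 1.57 it points down the slope to the front. Starts at 0 to 0.25. Loosened: above 1.25; tightened too far: below -0.2. Stops -0.4 and 1.75. Friction 0.15 N m; stays where left.
- cover (a joint): Opening of the guard cover in rad: 0 shut (parallel to the panel), 1.15 fully open; counts as half open from 0.5. Its hinge is stiff (friction 0.12 N m), so it stays where it is left; about 1.6 N at the lip lifts it once the clamp finger is clear.
- cover_hinge (a point): Hinge axis of the guard cover (parallel to the machine's y), middle of its width, at u = 152, v = -33, n = 13 mm.
- cover_lip (a point): Middle of the cover's lower free edge, half-way through its thickness; shut: u 37, v -33, n 13 mm. The cover is a grey plate 115 mm from lip to hinge, 140 mm wide, 8 mm thick. Shut, a slit 9 mm high lies between it and the panel, free for 20 mm up the slope from the lip, up to a curb 8 mm high.
- scraper_grip (a point): Middle of the scraper's wooden handle, half-way up (10 mm above the bench as it lies flat). Handle 80 mm long, 24 wide, 20 high. x runs to the blade, z up. The stiff flat steel blade, 40 mm wide, 2.5 mm thick, continues from the handle at half height. 60 to 130 g, balanced 15 mm ahead of the handle middle.
- scraper_tip (a point): Middle of the scraper blade's front edge, 120 mm ahead of the handle's middle; the blade sticks out 80 mm from the handle.
- paint_brush: Bystander: artist's paint brush, 197 x 45 x 21 mm, slim wooden handle; it lies near the scraper, sometimes where the scraper was. Origin: centre of its underside. Not to be disturbed.
- tape_roll: Bystander: roll of masking tape, 98 mm across, 25 mm high. Origin: centre of its underside. Not to be disturbed.
- crab_piece: Bystander: star-like patterned ceramic plaque, 90 x 99 x 8 mm. Origin: centre of its underside. Not to be disturbed.
- strip_piece: Bystander: patterned ceramic strip, 55 x 151 x 8 mm. Origin: centre of its underside. Not to be disturbed.
- shell_piece: Bystander: half-round ceramic piece like a shell, 55 x 90 x 8 mm. Origin: centre of its underside. Not to be disturbed.

How it is judged (in metres and radians):
On the way, in this order (a step that is already met when the one before it is completed fails the run):
1. the clamp knob is turned clockwise until its finger is clear of the cover (above 1.25 rad) (value of joint clamp_knob above 1.25 rad), for 0.2 s.
2. the scraper, in contact with the cover, has levered it to at least 0.5 rad (value of joint cover above 0.5 rad and contact force between scraper and cover above 0.2 N).
At the end, for the whole second after the job is handed in: The clamp knob is loosened (above 1.25 rad), the guard cover stands open by itself (above 0.5 rad, at rest), and the scraper lies flat on the bench, right way up (handle middle below 20 mm, tilt under 0.15 rad), at rest (value of joint clamp_knob above 1.25 rad and value of joint cover above 0.5 rad and velocity of joint cover below 0.05 rad/s and height (world z) of scraper_grip below 0.02 m and angle between scraper_grip's own z axis and vertical below 0.15 rad and linear speed of scraper below 0.02 m/s); the robot touches nothing.
It fails at once if the clamp knob is tightened (below -0.2 rad) (value of joint clamp_knob below -0.2 rad).
It fails at once if a bystander is moved by more than 40 mm (distance of any of paint_brush, tape_roll, crab_piece, strip_piece, shell_piece from where it was at the start of the episode above 0.04 m).
It also fails if it takes over 70 s, if anything falls off the work surface, if the arm or the gripper's body presses on something with over 40 N, if the wrist force passes 120 N, or if a joint passes its speed limit or range.

## Working session

There is one attempt and no reset: what is moved stays moved. The work goes in short steps, Python scripts to look and compute and a tool call to move; the robot and the scene stay as the last step left them, time stands still between calls to the robot, and variables do not carry over. Pictures are saved under pics/ and viewed, and the job is handed in when it is done.

Besides the shell and the picture viewer there is one more tool, called after "Request:" as a command line: name --argument value ..., lists and objects as JSON in quotes. drive_tool: Moves the arm, as the interface text tells. Its arguments: {"type":"object","properties":{"moves":{"type":"array","items":{"type":"array"}},"fingers":{"type":"number"},"squeeze":{"type":"number"}},"required":["moves"]}

```bash
ls; mkdir -p pics; python3 - <<'E'
from bench import r
import cv2, json
s=r.sense(); print(s)
for n in("side","top"):
    p=r.snapshot(n); cv2.imwrite(f"pics/{n}0.png",p["pixels"][:,:,::-1]); print(n,{k:v for k,v in p.items() if k!="pixels"})
E
```

```text
pics
{'time': 0.0, 'joint_pos': array([ 6.53493635e+01,  7.51384567e+00,  8.53304534e+01, -1.22926741e-03,
        8.72607261e+01, -4.89132581e+00]), 'qd': array([-0.00886598,  0.14121306, -0.04751867, -0.00225693, -0.04258837,
        0.04228891]), 'joint_efforts': array([ 2.36059517e-03, -5.69399393e+01, -5.00555634e+01,  3.35361494e-05,
        1.44887177e-02,  6.63184665e-05]), 'tool_pos': array([202.59653542, 564.21734203, 252.24629497]), 'tcp_rot': array([-1.79895253e+02, -7.73180196e-03,  1.60240742e+02]), 'ft_force': array([ 0.13924963,  0.69107519, -0.08498701]), 'wrist_torque': array([ 0.03312953, -0.04552832, -0.00783185]), 'finger_gap': 85.70685611819634}
side {'camera_matrix': array([[450.01833497,   0.        , 320.45982247],
       [  0.        , 450.01833497, 247.09127   ],
       [  0.        ,   0.        ,   1.        ]]), 'k1': -0.028725703711655268, 'xyz': array([ 275.39507553, -803.72954355,  762.69931645]), 'orientation': array([-128.52645038,   -1.15609687,  -22.026069  ])}
top {'camera_matrix': array([[475.2520331 ,   0.        , 324.75141038],
       [  0.        , 475.2520331 , 246.43812196],
       [  0.        ,   0.        ,   1.        ]]), 'k1': -0.11949741227941994, 'xyz': array([ 354.20824566,  -54.0351254 , 1173.05517043]), 'orientation': array([-1.69100927e+02,  5.51282116e-02, -9.16742557e+01])}
```

View pics/side0.png

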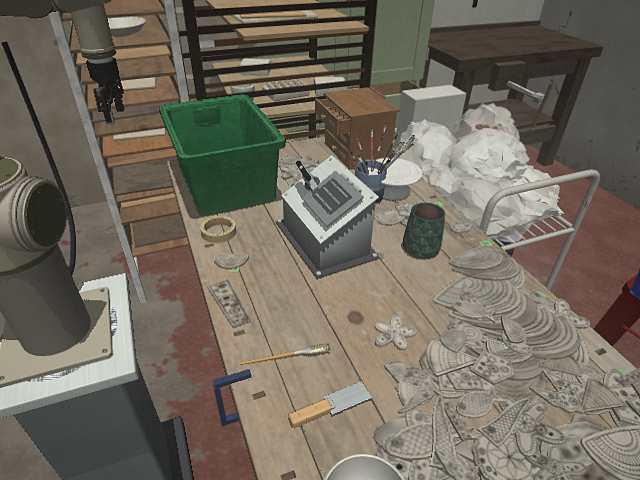

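View pics/top0.png

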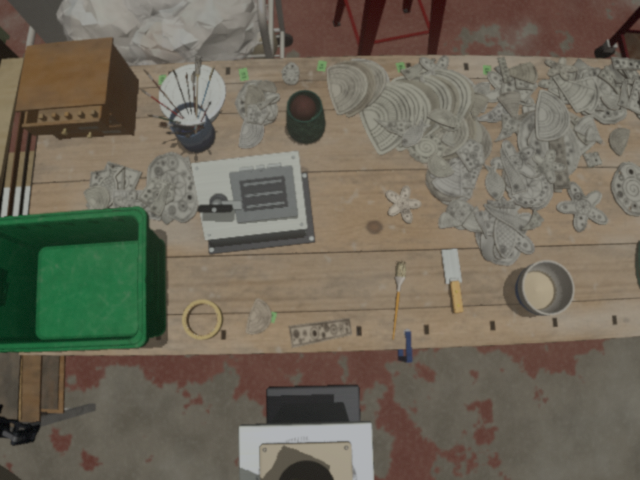

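```bash
cat > h.py <<'E'
import numpy as np, cv2
from scipy.spatial.transform import Rotation as Ro
from bench import r
def cam(p):
    R=Ro.from_euler('xyz',p["orientation"],degrees=True).as_matrix(); return R,np.array(p["xyz"]),p["camera_matrix"],p["k1"]
def proj(p,X):
    R,c,K,k=cam(p); q=(np.atleast_2d(X)-c)@R; s=q[:,:2]/q[:,2:]; s=s*(1+k*(s**2).sum(1,keepdims=True))
    return s*[K[0,0],K[1,1]]+[K[0,2],K[1,2]]
def ray(p,px):
    R,c,K,k=cam(p); m=cv2.undistortPoints(np.array([[px]],float),K,np.array([k,0,0,0.]))[0,0]
    return c,R@np.array([m[0],m[1],1])
def atz(p,px,z):
    c,d=ray(p,px); return c+d*(z-c[2])/d[2]
def tri(ps,pxs):
    A=np.zeros((3,3));b=np.zeros(3)
    for p,x in zip(ps,pxs):
        c,d=ray(p,x); d=d/np.linalg.norm(d); M=np.eye(3)-np.outer(d,d); A+=M;b+=M@c
    return np.linalg.solve(A,b)
def crop(p,name,x0,y0,x1,y1,f):
    im=cv2.resize(p["pixels"][y0:y1,x0:x1,::-1],None,fx=f,fy=f,interpolation=cv2.INTER_CUBIC); 
    for i in range(x0-x0%10+10,x1,10): cv2.putText(im,str(i),(int((i-x0)*f),8),0,.3,(0,0,255)); cv2.line(im,(int((i-x0+.5)*f),10),(int((i-x0+.5)*f),14),(0,0,255))
    for i in range(y0-y0%10+10,y1,10): cv2.putText(im,str(i),(0,int((i-y0+.5)*f)+3),0,.3,(0,0,255))
    cv2.imwrite("pics/"+name+".png",im)
E
python3 - <<'E'
from h import *
import pickle
t=r.snapshot("top");s=r.snapshot("side");pickle.dump((t,s),open("s0.pkl","wb"))
crop(t,"t_gr",185,140,325,260,5.5); crop(s,"s_gr",270,150,390,280,4.5)
crop(t,"t_sc",380,240,480,320,7.5); crop(s,"s_sc",230,330,390,440,5)
E
```

```text
(no output)
```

View pics/t_gr.png

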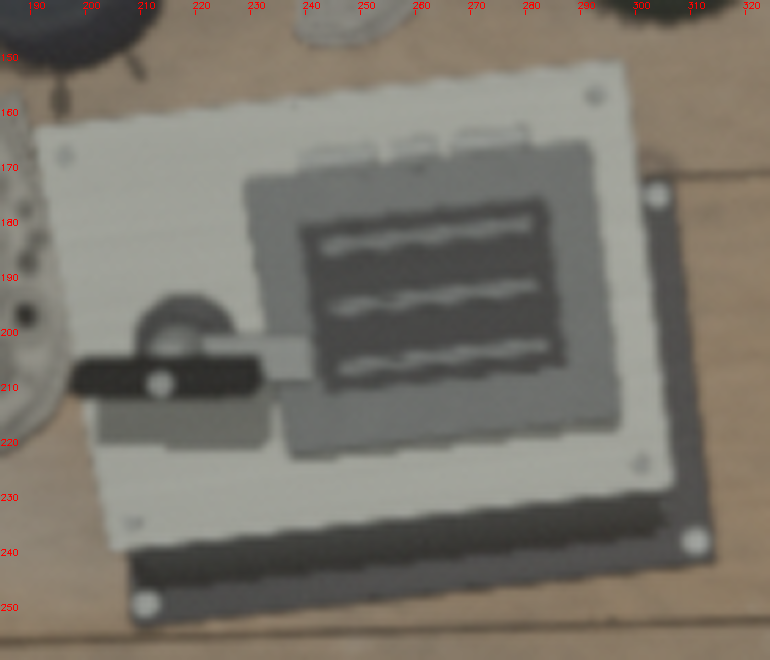

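View pics/s_gr.png

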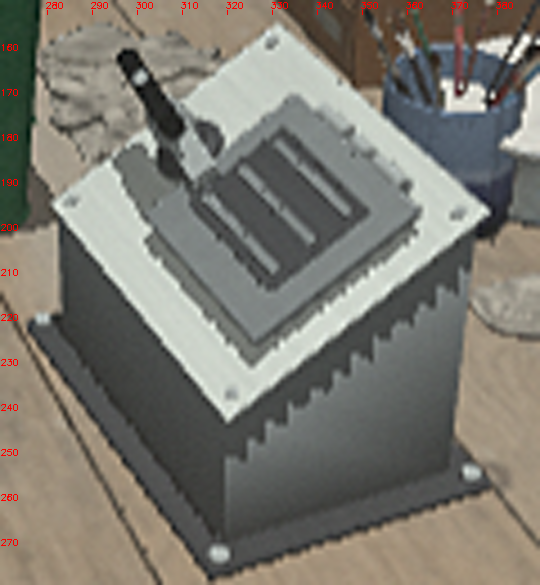

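View pics/t_sc.png

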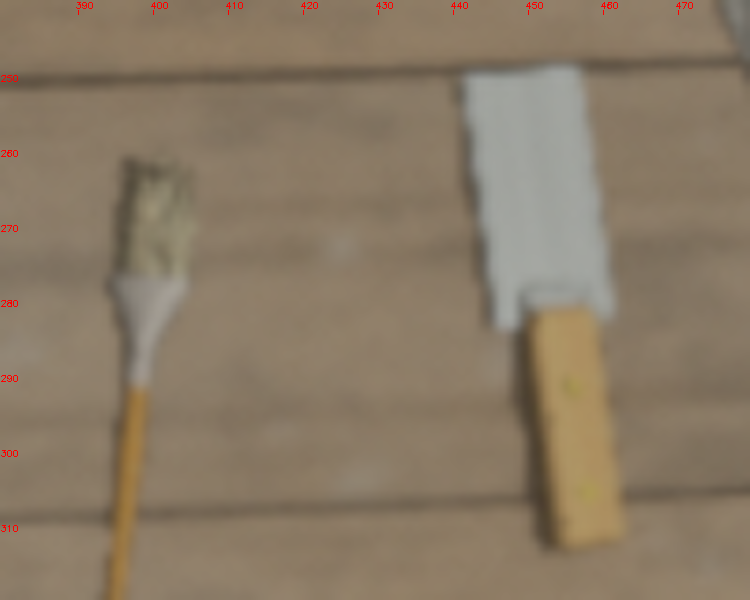

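View pics/s_sc.png

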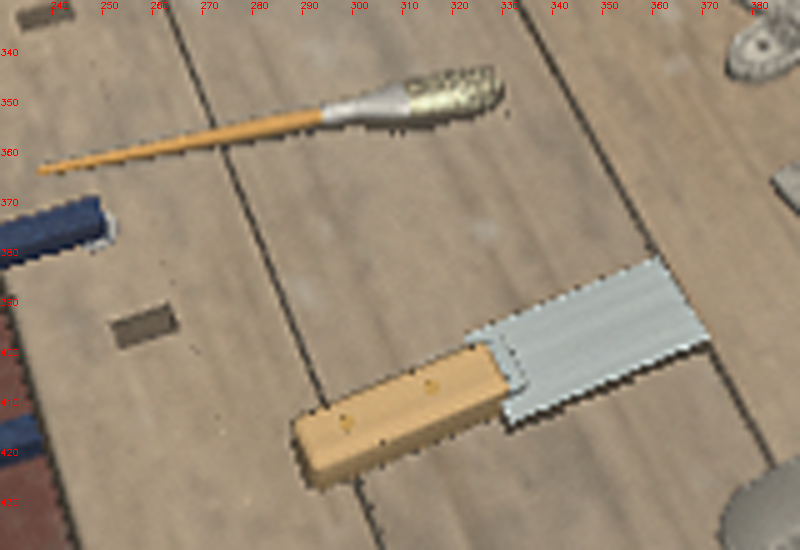

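```bash
cat > fit.py <<'E'
from h import *
import pickle
from scipy.optimize import least_squares
t,s=pickle.load(open("s0.pkl","rb"))
def P(u,v,n): return np.array([.866*u-.5*n, v, 100+.5*u+.866*n])
def W(g,X): c,si=np.cos(g[2]),np.sin(g[2]); return np.array([g[0]+c*X[0]-si*X[1], g[1]+si*X[0]+c*X[1], X[2]])
C=[P(180,120,0),P(180,-120,0),P(0,-120,0),P(0,120,0)]
tp=[(38,128),(623,62),(673,488),(110,549)]; sp=[(276,27),(490,212),(228,418),(55,205)]
tp=[np.array(a)/5.5-.5+[185,140] for a in tp]; sp=[np.array(a)/4.5-.5+[270,150] for a in sp]
def fitg():
    f=lambda g: np.concatenate([np.concatenate([proj(t,W(g,X))[0]-a,proj(s,W(g,X))[0]-b]) for X,a,b in zip(C,tp,sp)])
    o=least_squares(f,[550,150,0]); return o
if __name__=="__main__":
    o=fitg(); print(o.x,np.degrees(o.x[2])); print(o.fun.reshape(-1,4).round(1))
    print("lips",[ (proj(t,W(o.x,P(37,v,17)))[0].round(1)) for v in(37,-103)], "obs",np.array([(290,460),(620,430)])/5.5-.5+[185,140])
    print("knob top pred",proj(t,W(o.x,P(85,72,66)))[0], "obs",np.array((160,384))/5.5-.5+[185,140])
    for X in(P(85,72,54),P(37,-33,9),P(37,-33,13),P(152,-33,13)): print(W(o.x,X).round(1))
    a=[(462,72),(580,65),(555,548),(625,540)]; b=[(658,255),(710,340),(293,422),(313,470)]
    Z=[11,11,20,20]
    Q=[]
    for i in range(4):
        A=np.array(a[i])/7.5-.5+[380,240]; B=np.array(b[i])/5-.5+[230,330]
        print(atz(t,A,Z[i]).round(1),atz(s,B,Z[i]).round(1),tri([t,s],[A,B]).round(1)); Q.append((atz(t,A,Z[i])+atz(s,B,Z[i]))/2)
    m1=(Q[0]+Q[1])/2;m2=(Q[2]+Q[3])/2; d=m1-m2; print(m1,m2,np.hypot(d[0],d[1]),np.degrees(np.arctan2(d[1],d[0])), "grip",m2+d*.2, m1-d*.6)
E
python3 fit.py
```

```text
[5.95049530e+02 9.94626290e+01 8.23545144e-02] 4.718566096378859
[[-0.5  0.   0.9 -1.6]
 [ 0.8 -0.2  0.1 -0.7]
 [ 0.5 -0.  -0.4  0.1]
 [ 0.4  0.3 -0.9 -0.8]]
lips [array([236.8, 222.4]), array([298.3, 215.6])] obs [[237.22727273 223.13636364]
 [297.22727273 217.68181818]]
knob top pred [214.3516893  209.11285151] obs [213.59090909 209.31818182]
[635.6 175.1 189.3]
[625.2  68.8 126.3]
[623.2  68.7 129.8]
[722.5  76.9 187.3]
[ 562.5 -350.6   11. ] [ 560.7 -351.8   11. ] [ 562.1 -350.8    9.3]
[ 563.7 -390.9   11. ] [ 562.4 -393.2   11. ] [ 563.9 -391.6    8.1]
[ 403.2 -367.7   20. ] [ 402.5 -373.3   20. ] [ 403.6 -369.5   13.4]
[ 404.9 -391.    20. ] [ 403.  -393.7   20. ] [ 404.3 -391.9   16.5]
[ 562.34137076 -371.59898676   11.        ] [ 403.39887647 -381.43190481   20.        ] 159.2463587210735 3.5400703794295834 grip [ 435.18737533 -379.4653212    18.2       ] [ 466.97587419 -377.49873759   16.4       ]
```

```bash
cat > knob.py <<'E'
from fit import *
o=fitg(); g=o.x
print("bin rim",tri([t,s],[(148,208),(282,148)]),tri([t,s],[(143,348),(188,212)]))
# bar angle estimate: project bar top ends
for ph in (0,.1,.2,.3):
    L=[W(g,P(85+k*37*np.sin(ph),72+k*37*np.cos(ph),66)) for k in(1,-1)]
    print(ph,[((proj(t,X)[0]+.5-[185,140])*5.5).round(0) for X in L])
for ph in np.radians([0,7,14,21,28,35,42,49,56,63,70,77,84,88,92]):
    R=28
    c=W(g,P(85+R*np.sin(ph)-7*np.cos(ph),72+R*np.cos(ph)+7*np.sin(ph),66+2*ph))
    e=W(g,[.866*np.sin(ph),np.cos(ph),0])-W(g,[0,0,0]); e/=np.hypot(*e[:2])
    nrm=np.array([e[1],-e[0],0]); tcp=c-11*nrm
    print(round(np.degrees(ph)),tcp.round(1)+[0,0,2],"yaw",round(np.degrees(np.arctan2(nrm[1],nrm[0]))+180,1))
E
python3 knob.py
```

```text
bin rim [634.58464025 327.52742257 183.28240511] [339.86874767 404.13506189 -18.90828393]
0 [array([ 70., 394.]), array([258., 372.])]
0.1 [array([ 69., 384.]), array([259., 381.])]
0.2 [array([ 69., 375.]), array([259., 391.])]
0.3 [array([ 70., 366.]), array([259., 400.])]
0 [610.3 201.1 198.2] yaw 184.7
7 [613.1 203.1 200.1] yaw 178.6
14 [616.1 204.7 202.1] yaw 172.5
21 [619.2 205.9 204. ] yaw 166.3
28 [622.5 206.7 206. ] yaw 160.0
35 [625.8 207.  207.9] yaw 153.5
42 [629.3 206.9 209.7] yaw 146.8
49 [632.7 206.3 211.4] yaw 139.8
56 [636.1 205.3 213. ] yaw 132.6
63 [639.4 203.9 214.4] yaw 125.2
70 [642.6 202.  215.7] yaw 117.5
77 [645.7 199.7 216.8] yaw 109.6
84 [648.5 197.  217.8] yaw 101.6
88 [650.  195.3 218.2] yaw 97.0
92 [651.4 193.4 218.6] yaw 92.4
```

Request:
drive_tool --moves '[[[10, -10, 30], 2], [[30, -30, 60], 4], [[60, -55, 80], 6], [[90, -80, 80], 8], [[120, -107, 80], 10], [[150, -134, 80], 12], [[180, -160, 80], 15], [[205, -185, 80], 18]]' --fingers 0 --squeeze 100

```text
time: 0.87
tool_pos: [409.4, 377.9, 333.2]
tcp_rot: [-180.0, 0.0, 178.4]
ft_force: [0.1, 0.5, -0.2]
finger_gap: -0.3
```

Request:
drive_tool --moves '[[[25, -25, 0], 0], [[50, -50, 0], 0], [[75, -75, 0], 0], [[100, -100, 0], 0], [[125, -125, 0], 0], [[150, -150, 0], 0], [[170, -170, 0], 0], [[182, -175, 0], 0]]'

```text
time: 1.53
tool_pos: [591.7, 201.0, 332.7]
tcp_rot: [-179.9, -0.0, 178.0]
ft_force: [-0.3, -0.7, 0.3]
finger_gap: -0.3
```

Request:
drive_tool --moves '[[[0, 0, -25], 0], [[0, 0, -55], 0], [[0, 0, -85], 0], [[0, 0, -110], 0], [[0, 0, -125], 0], [[0, 0, -133], 0], [[0, 0, -133], 0], [[0, 0, -133], 0]]'

```text
time: 2.2
tool_pos: [589.9, 204.8, 200.7]
tcp_rot: [180.0, 0.0, 178.2]
ft_force: [-0.3, 0.6, 1.1]
finger_gap: 0.2
```

```bash
python3 - <<'E'
from h import *
t=r.snapshot("top");s=r.snapshot("side")
crop(t,"t1",175,130,325,250,5); crop(s,"s1",260,100,390,230,4.5)
print(r.sense()['tool_pos'])
E
```

```text
[590.77594134 204.96786907 202.32491219]
```

View pics/t1.png

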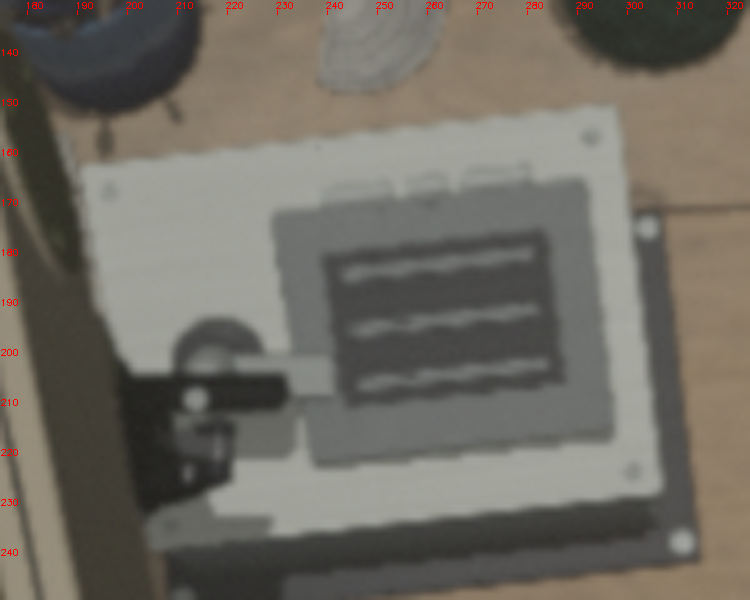

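View pics/s1.png

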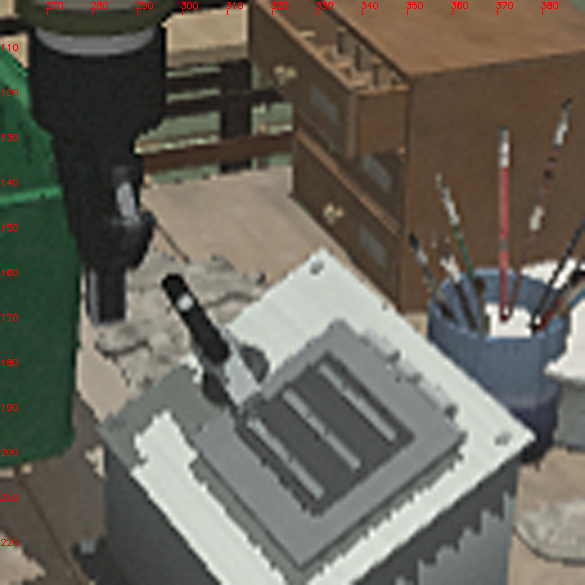

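Request:
drive_tool --moves '[[[8, 0, 0], 0], [[16, -1, 0], 0], [[22, -1, 0], 0], [[25, -1, 1], -3], [[27, 0, 2], -7], [[29, 1, 4], -12], [[31, 2, 5], -15], [[33, 2, 6], -18]]'

```text
time: 2.97
tool_pos: [622.1, 207.6, 206.8]
tcp_rot: [-180.0, -0.2, 160.1]
ft_force: [-10.9, 3.5, 6.3]
finger_gap: -0.4
```

```bash
python3 - <<'E'
from h import *
t=r.snapshot("top");s=r.snapshot("side")
crop(t,"t2",175,130,325,250,5); crop(s,"s2",260,100,390,230,4.5)
print(r.sense()['tool_pos'])
E
```

```text
[622.48812755 207.52818621 207.04357746]
```

View pics/t2.png

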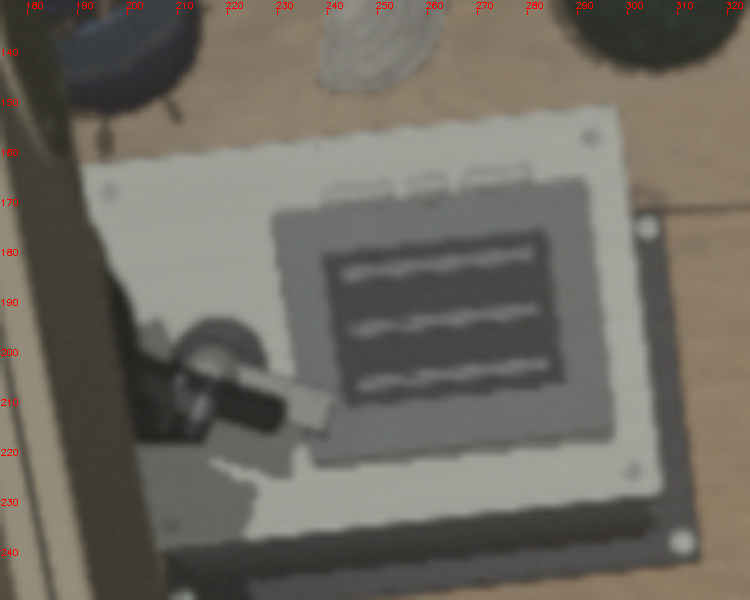

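View pics/s2.png

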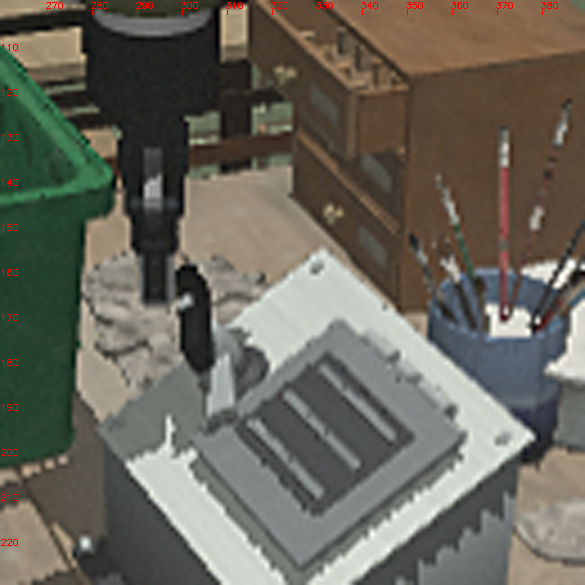

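Request:
drive_tool --moves '[[[3, 0, 2], -6.5], [[6, 0, 3], -13], [[10, -0.5, 5], -19], [[12, -1.5, 6], -25], [[15, -3, 7], -31], [[17, -4, 8], -37], [[19, -5, 9], -43], [[21, -6, 10], -48]]'

```text
time: 3.73
tool_pos: [644.3, 202.1, 217.3]
tcp_rot: [179.9, -0.1, 112.0]
ft_force: [-2.5, 3.7, 1.5]
finger_gap: -0.4
```

Request:
drive_tool --moves '[[[2, -2, 0], -3], [[4, -4, 1], -7], [[5, -6, 1], -10], [[6, -8, 2], -13], [[7, -10, 2], -15], [[7, -11, 2], -17], [[7, -12, 2], -18], [[7, -12, 2], -18]]'

```text
time: 4.4
tool_pos: [652.1, 190.8, 219.7]
tcp_rot: [179.8, -0.2, 94.2]
ft_force: [1.6, 8.5, 2.1]
finger_gap: -0.2
```

```bash
python3 - <<'E'
from h import *
t=r.snapshot("top");s=r.snapshot("side")
crop(t,"t3",175,130,325,250,5); crop(s,"s3",260,100,390,230,4.5)
print(r.sense()['tool_pos'])
E
```

```text
[652.07632134 190.90169891 219.59524199]
```

View pics/t3.png

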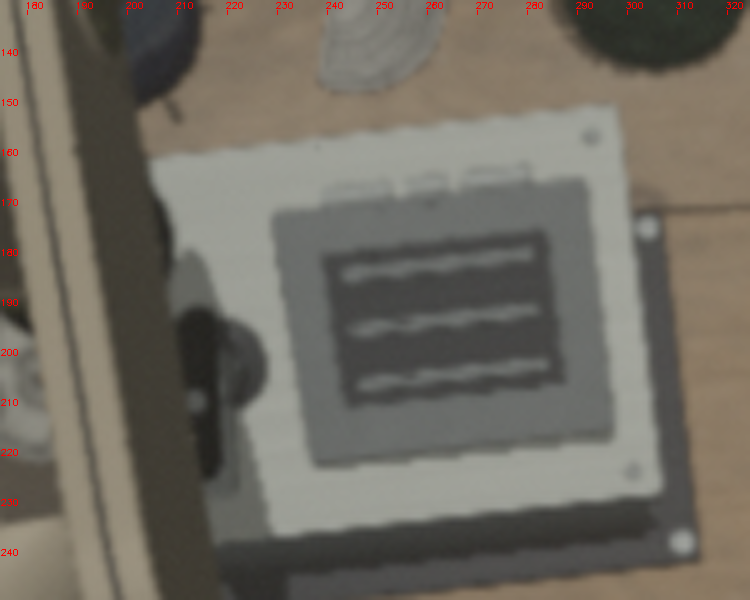

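View pics/s3.png

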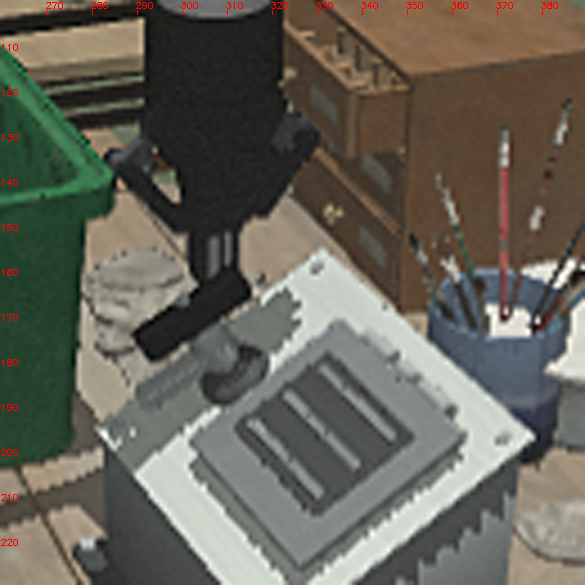

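Request:
drive_tool --moves '[[[0, 8, 0], 0], [[0, 20, 5], 0], [[0, 22, 35], 0], [[0, 22, 70], -5], [[-10, 10, 100], -12], [[-22, -20, 110], -19], [[-35, -55, 110], -26], [[-48, -90, 110], -33]]'

```text
time: 5.17
tool_pos: [603.1, 98.7, 330.4]
tcp_rot: [179.8, -0.1, 61.0]
ft_force: [1.0, -0.9, -0.3]
finger_gap: 0.1
```

Request:
drive_tool --moves '[[[-13, -36, 0], -7], [[-26, -72, 0], -14], [[-39, -108, 0], -21], [[-52, -144, 0], -28], [[-65, -180, 0], -35], [[-78, -216, 0], -42], [[-91, -252, 0], -49], [[-104, -288, 0], -56]]' --fingers 50

```text
time: 5.83
tool_pos: [498.3, -190.6, 329.0]
tcp_rot: [180.0, -0.0, 4.9]
ft_force: [0.6, -1.0, -0.0]
finger_gap: 50.1
```

```bash
python3 - <<'E'
from h import *
import pickle
t=r.snapshot("top");s=r.snapshot("side");pickle.dump((t,s),open("s4.pkl","wb"))
crop(t,"t4",185,140,325,260,5.5); crop(s,"s4",260,100,390,230,4.5)
x=r.sense();print(x['tool_pos'],x['tcp_rot'],x['joint_pos'])
E
```

```text
[ 497.28971384 -193.90893855  328.80241339] [1.79878418e+02 5.32586052e-02 4.64514164e+00] [-26.72199705  -3.93938786  89.10333853  -0.13200165  94.81822526
  58.62169688]
```

View pics/t4.png

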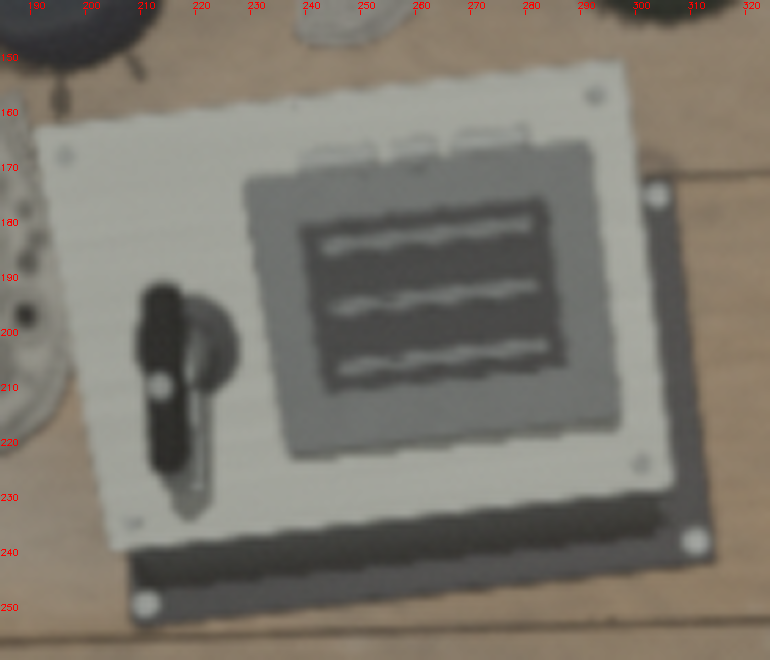

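Request:
drive_tool --moves '[[[-11, -37, 0], -1], [[-22, -74, 0], -1.5], [[-33, -111, 0], -1.5], [[-44, -148, 0], -1.5], [[-53, -180, -20], -1.5], [[-56, -190, -60], -1.5], [[-56, -190, -100], -1.5], [[-56, -190, -140], -1.5]]'

```text
time: 6.6
tool_pos: [443.3, -380.2, 187.5]
tcp_rot: [179.9, -0.1, 3.7]
ft_force: [0.6, 0.0, -0.5]
finger_gap: 49.9
```

Request:
drive_tool --moves '[[[0, 0, -25], 0], [[0, 0, -50], 0], [[0, 0, -75], 0], [[0, 0, -95], 0], [[0, 0, -110], 0], [[0, 0, -120], 0], [[0, 0, -125], 0], [[0, 0, -125], 0]]'

```text
time: 7.27
tool_pos: [442.9, -378.6, 62.4]
tcp_rot: [-179.9, 0.1, 3.8]
ft_force: [-1.2, 0.1, 0.3]
finger_gap: 49.9
```

```bash
python3 - <<'E'
from h import *
import pickle
t=r.snapshot("top");s=r.snapshot("side")
crop(t,"t5",390,230,510,320,6); crop(s,"s5",240,320,390,440,5)
x=r.sense();print(x['tool_pos'],x['tcp_rot'],x['joint_pos'])
p=x['tool_pos'];
for d in(22,3): print(proj(t,p-[0,0,d]),proj(s,p-[0,0,d]))
E
```

```text
[ 443.54561631 -379.64622045   64.29849942] [ 1.79946054e+02 -4.43951247e-02  3.77248863e+00] [-4.55915951e+01  1.46211700e+01  9.78155055e+01 -1.56167202e-03
  6.74934742e+01  4.06365341e+01]
[[459.6327516  295.03370107]] [[310.60521546 402.57705364]]
[[461.85096645 294.31519522]] [[310.6723108  396.53745771]]
```

View pics/t5.png

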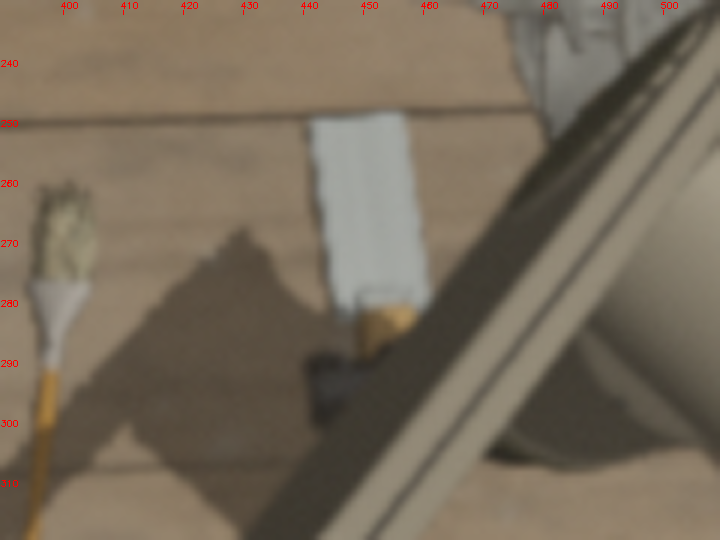

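View pics/s5.png

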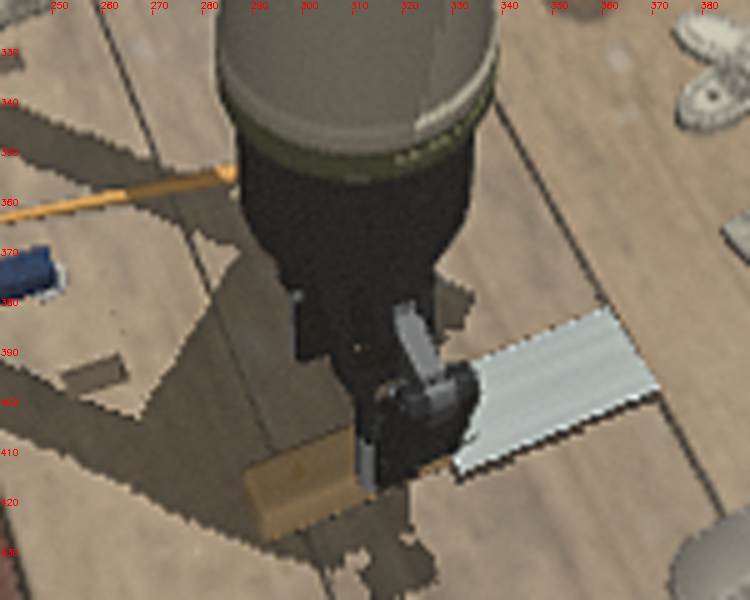

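Request:
drive_tool --moves '[[[0, 0, -12], 0], [[0, 0, -24], 0], [[0, 0, -32], 0], [[0, 0, -36], 0], [[0, 0, -38], 0], [[0, 0, -39], 0], [[0, 0, -39], 0], [[0, 0, -39], 0]]'

```text
time: 8.03
tool_pos: [443.0, -379.6, 24.7]
tcp_rot: [180.0, -0.0, 3.7]
ft_force: [1.1, -0.1, -0.2]
finger_gap: 50.1
```

Request:
drive_tool --moves '[[[0, 0, 0], 0], [[0, 0, 0], 0], [[0, 0, 0], 0], [[0, 0, 0], 0], [[0, 0, 0], 0], [[0, 0, 0], 0], [[0, 0, 0], 0], [[0, 0, 0], 0]]' --fingers 5 --squeeze 110

```text
time: 8.7
tool_pos: [443.2, -379.8, 25.3]
tcp_rot: [179.9, -0.0, 3.7]
ft_force: [-1.6, 1.6, 5.2]
finger_gap: 21.5
```

Request:
drive_tool --moves '[[[0, 0, 3], 0], [[0, 0, 8], 0], [[0, 0, 14], 0], [[0, 0, 20], 0], [[0, 0, 28], 0], [[0, 0, 36], 0], [[0, 0, 40], 0], [[0, 0, 40], 0]]'

```text
time: 9.37
tool_pos: [443.7, -380.2, 66.2]
tcp_rot: [179.9, -0.1, 3.7]
ft_force: [-0.8, -0.5, -1.5]
finger_gap: 21.4
```

```bash
python3 - <<'E'
from h import *
import pickle
t=r.snapshot("top");s=r.snapshot("side");pickle.dump((t,s),open("s6.pkl","wb"))
crop(t,"t6",390,230,510,320,6); crop(s,"s6",240,300,390,420,5)
x=r.sense();print(x['tool_pos'],x['tcp_rot'],x['ft_force'],x['wrist_torque'])
E
```

```text
[ 442.94181649 -379.45953195   64.64478913] [ 1.79969606e+02 -2.66875388e-02  3.74400733e+00] [-0.20439696  0.23082646 -1.22189983] [ 0.04302308  0.00320005 -0.03848357]
```

View pics/t6.png

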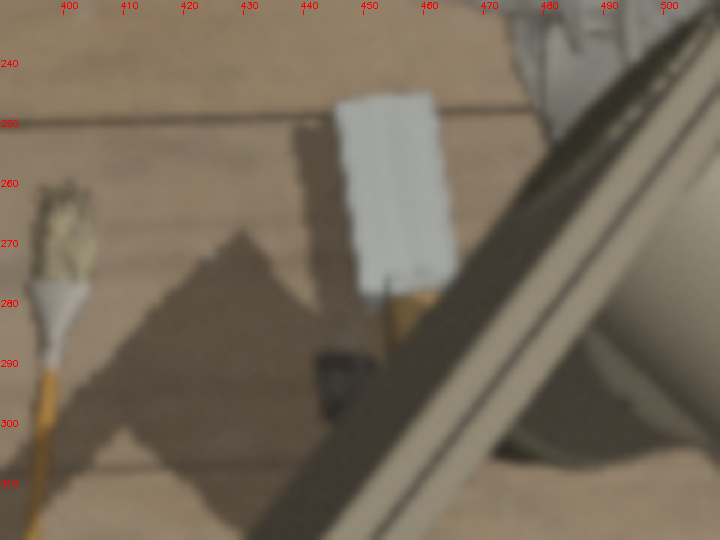

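View pics/s6.png

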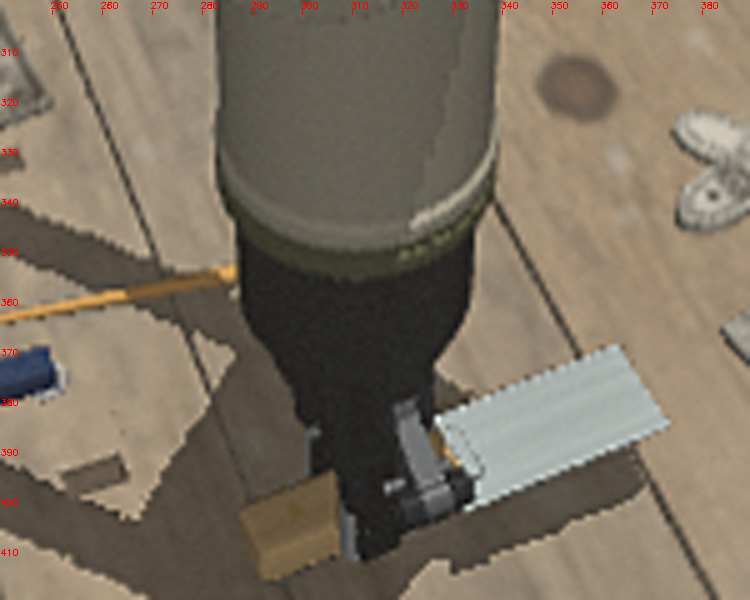

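```bash
python3 - <<'E'
from h import *
import pickle
t,s=pickle.load(open("s6.pkl","rb"))
f=lambda a,b:tri([t,s],[np.array(a)/6-.5+[390,230],np.array(b)/5-.5+[240,300]]).round(1)
print(f((338,103),(618,345)),f((432,93),(668,422)),"back corners",f((455,290),(480,507)))
E
```

```text
[ 561.1 -352.6   50.4] [ 563.3 -391.1   51.8] back corners [ 484.6 -395.6   47.3]
```

Request:
drive_tool --moves '[[[0, 0, 20], 0], [[0, 0, 45], 0], [[0, 10, 75], 0], [[0, 30, 100], 0], [[0, 55, 120], 0], [[0, 85, 136], 0], [[0, 115, 136], 0.5], [[0, 145, 136], 1]]'

```text
time: 10.13
tool_pos: [443.1, -233.5, 201.4]
tcp_rot: [179.9, -0.1, 4.7]
ft_force: [-0.2, 1.0, -1.1]
finger_gap: 21.5
```

Request:
drive_tool --moves '[[[0, 35, 0], 0], [[0, 70, 0], 0], [[0, 110, 0], 0], [[0, 150, 0], 0], [[0, 190, 0], 0], [[0, 230, 0], 0], [[0, 265, 0], 0], [[2, 291, 0], 0]]'

```text
time: 10.8
tool_pos: [443.8, 59.5, 199.9]
tcp_rot: [-180.0, 0.0, 4.8]
ft_force: [0.4, -1.0, -2.0]
finger_gap: 21.8
```

Request:
drive_tool --moves '[[[5, 0, -10], 0], [[10, 0, -25], 0], [[15, 0, -40], 0], [[20, 0, -52], 0], [[25, 0, -60], 0], [[30, 0, -63], 0], [[30, 0, -63], 0], [[30, 0, -63], 0]]'

```text
time: 11.47
tool_pos: [475.1, 56.4, 137.5]
tcp_rot: [180.0, 0.0, 4.7]
ft_force: [-0.1, -1.5, -0.3]
finger_gap: 21.4
```

```bash
python3 - <<'E'
from h import *
import pickle
t=r.snapshot("top");s=r.snapshot("side");pickle.dump((t,s),open("s7.pkl","wb"))
crop(t,"t7",220,190,320,270,7.5); crop(s,"s7",260,160,390,280,5)
x=r.sense();print(x['tool_pos'],x['tcp_rot'],x['ft_force'],x['finger_gap'])
E
```

```text
[475.21259474  56.57933348 138.07538608] [ 1.79994822e+02 -5.94028000e-02  4.73614755e+00] [-0.7102797   0.11142335 -0.96689142] 20.92694333091044
```

View pics/t7.png

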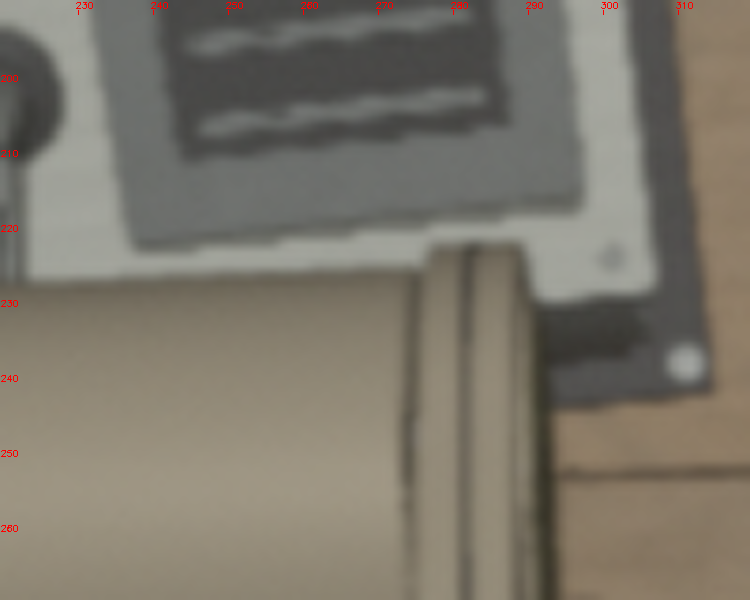

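View pics/s7.png

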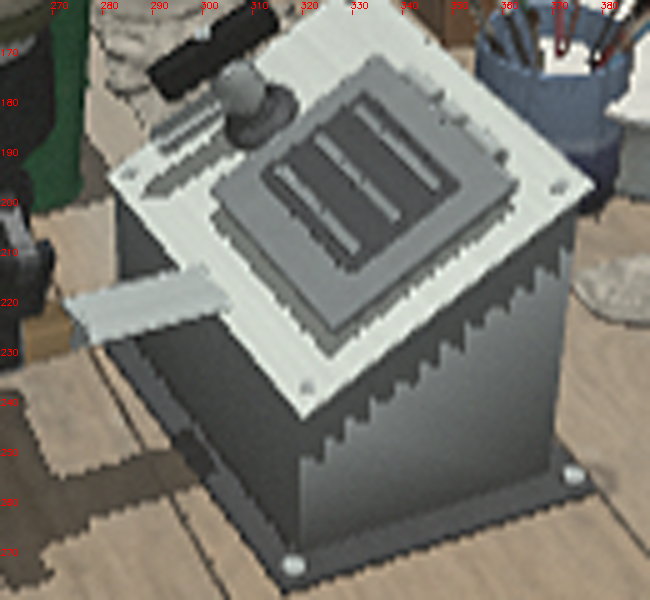

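```bash
python3 - <<'E'
from fit import *
o=fitg();g=o.x;t7,s7=pickle.load(open("s7.pkl","rb"))
y=np.radians(4.72);d=np.array([np.cos(y),np.sin(y),0]);l=np.array([-d[1],d[0],0])
tip=np.array([474.8,56.7,137.3-14.3])+120*d
for k in(20,-20):
  for dz in(0,2):print(k,dz,((proj(s7,tip+k*l+[0,0,dz])[0]+.5-[260,160])*5).round(1))
print("back", ((proj(s7,tip-20*l-80*d)[0]+.5-[260,160])*5).round(1))
for v in(37,-103):
  for n in(9,17): print("lip",v,n,((proj(s7,W(g,P(37,v,n)))[0]+.5-[260,160])*5).round(1))
for v in(120,-120): print("edge",((proj(s7,W(g,P(0,v,0)))[0]+.5-[260,160])*5).round(1))
E
```

```text
20 0 [200.7 262.9]
20 2 [200.7 259.6]
-20 0 [234.7 304.2]
-20 2 [234.7 300.9]
back [ 84. 345.]
lip 37 9 [214.7 195.4]
lip 37 17 [207.7 185.9]
lip -103 9 [337.4 337.4]
lip -103 17 [330.4 327.8]
edge [106.4 173.9]
edge [301.1 415.2]
```

Request:
drive_tool --moves '[[[6, 0.5, 0], 0], [[12, 1, 0], 0], [[18, 1.5, 0], 0], [[23, 2, 0], 0], [[27, 2.2, 0], 0], [[30, 2.5, 0], 0], [[33, 2.7, 0], 0], [[35, 3, 0], 0]]'

```text
time: 12.23
tool_pos: [510.1, 59.7, 137.2]
tcp_rot: [-180.0, 0.0, 4.7]
ft_force: [0.4, 0.2, -0.9]
finger_gap: 21.4
```

Request:
drive_tool --moves '[[[0.5, 0, 0], 0], [[1, 0, 0], 0], [[1.5, 0, 0], 0], [[2, 0, 0], 0], [[2, 0, 0], 0], [[2, 0, 0], 0], [[2, 0, 0], 0], [[2, 0, 0], 0]]'

```text
time: 12.9
tool_pos: [511.7, 59.7, 137.3]
tcp_rot: [-180.0, -0.0, 4.7]
ft_force: [-0.9, -0.4, -1.8]
finger_gap: 21.3
```

```bash
python3 - <<'E'
from h import *
import pickle
t=r.snapshot("top");s=r.snapshot("side");pickle.dump((t,s),open("s8.pkl","wb"))
crop(s,"s8",260,160,390,280,5)
x=r.sense();print(x['tool_pos'],x['tcp_rot'],x['ft_force'],x['finger_gap'])
E
```

```text
[511.74448632  59.71659122 137.31965928] [-1.79998390e+02  4.30418212e-04  4.74793975e+00] [-0.11621634  0.06915762 -2.07211259] 21.406824875228818
```

View pics/s8.png

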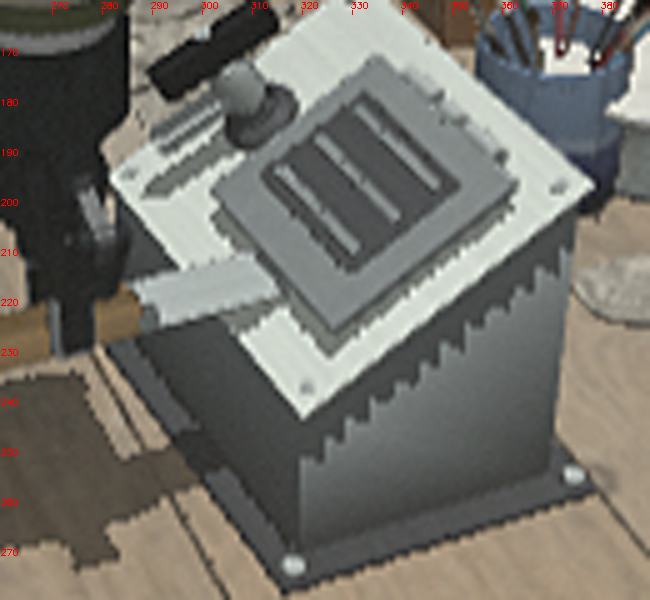

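```bash
python3 - <<'E'
from fit import *
o=fitg();g=o.x;t7,s7=pickle.load(open("s8.pkl","rb"))
y=np.radians(4.72);d=np.array([np.cos(y),np.sin(y),0]);l=np.array([-d[1],d[0],0])
tip=np.array([511.8,59.7,137.3-14.3])+120*d
print([((proj(s7,tip+k*l)[0]+.5-[260,160])*5).round(1) for k in (20,-20)])
lc=tip-[g[0],g[1],0]; print("local x",lc@d,"v",lc@l)
for v in(0,-13,-53): print("lip",v,[((proj(s7,W(g,P(37,v,n)))[0]+.5-[260,160])*5).round(1) for n in(9,17)])
im=s7["pixels"][195:235,290:325,::-1]; cv2.imwrite("pics/z8.png",cv2.resize(im,None,fx=18,fy=14,interpolation=cv2.INTER_CUBIC))
E
```

```text
[array([266.8, 245.7]), array([302. , 286.1])]
local x 33.76086916676427 v -32.77747925044069
lip 0 [array([245.1, 230.6]), array([238.1, 221.1])]
lip -13 [array([256.1, 243.4]), array([249.1, 233.8])]
lip -53 [array([291.1, 283.9]), array([284.1, 274.3])]
```

View pics/z8.png

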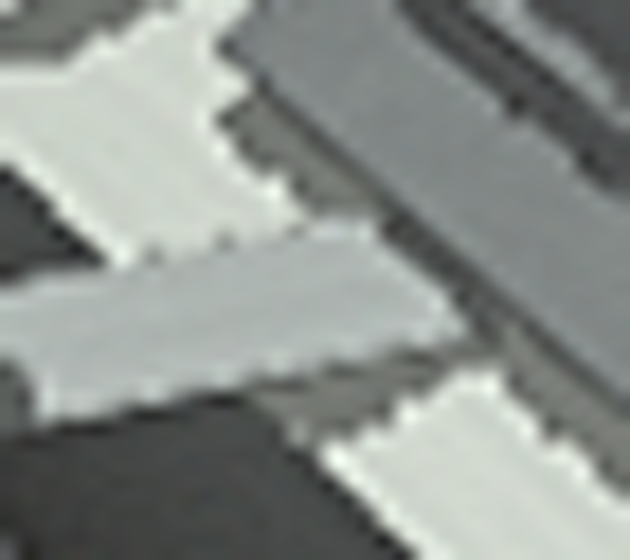

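Request:
drive_tool --moves '[[[1, 0, 0], 0], [[2, 0, 0], 0], [[3, 0.2, 0], 0], [[3.5, 0.3, 1], 0], [[4, 0.3, 2], 0], [[5, 0.4, 4], 0], [[6, 0.5, 6], 0], [[7, 0.6, 8], 0]]'

```text
time: 13.67
tool_pos: [517.9, 60.3, 144.6]
tcp_rot: [-180.0, 0.1, 4.7]
ft_force: [-3.3, 0.6, -5.2]
finger_gap: 21.4
```

```bash
python3 - <<'E'
from h import *
s=r.snapshot("side")
crop(s,"s9",260,160,390,280,5)
x=r.sense();print(x['tool_pos'],x['tcp_rot'],x['ft_force'],x['finger_gap'])
E
```

```text
[518.37360763  60.29409397 145.1551978 ] [-1.79997202e+02  8.60464665e-02  4.74692785e+00] [-2.1916115  -0.04029687 -3.29743205] 21.566764895806138
```

View pics/s9.png

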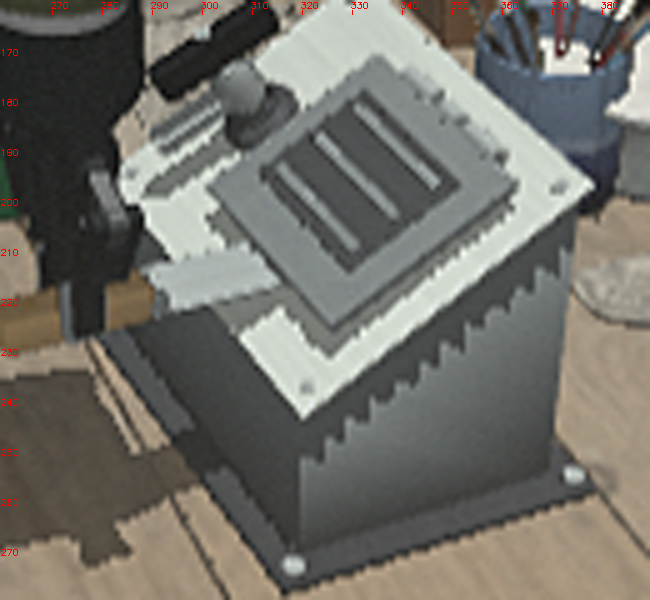

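Request:
drive_tool --moves '[[[0, 0, 4], 0], [[0, 0, 9], 0], [[0, 0, 14], 0], [[0, 0, 19], 0], [[0, 0, 24], 0], [[0, 0, 29], 0], [[0, 0, 34], 0], [[0, 0, 38], 0]]'

```text
time: 14.38
tool_pos: [519.2, 60.3, 184.3]
tcp_rot: [180.0, -0.1, 4.7]
ft_force: [-0.8, -0.4, -3.7]
finger_gap: 21.8
```

Request:
drive_tool --moves '[[[0, 0, 5], 0], [[0, 0, 11], 0], [[0, 0, 17], 0], [[0, 0, 23], 0], [[0, 0, 29], 0], [[0, 0, 34], 0], [[0, 0, 38], 0], [[0, 0, 42], 0]]'

```text
time: 15.05
tool_pos: [519.0, 60.3, 225.9]
tcp_rot: [180.0, -0.0, 4.7]
ft_force: [1.1, -0.3, -4.3]
finger_gap: 21.4
```

```bash
python3 - <<'E'
from h import *
s=r.snapshot("side")
crop(s,"s10",260,120,390,280,4)
x=r.sense();print(x['tool_pos'],x['tcp_rot'],x['ft_force'],x['finger_gap'])
E
```

```text
[519.22516323  60.3115891  226.65391434] [ 1.79996510e+02 -7.76075180e-02  4.74070713e+00] [-1.22483785 -0.30816647 -1.71741353] 21.171789313915596
```

View pics/s10.png

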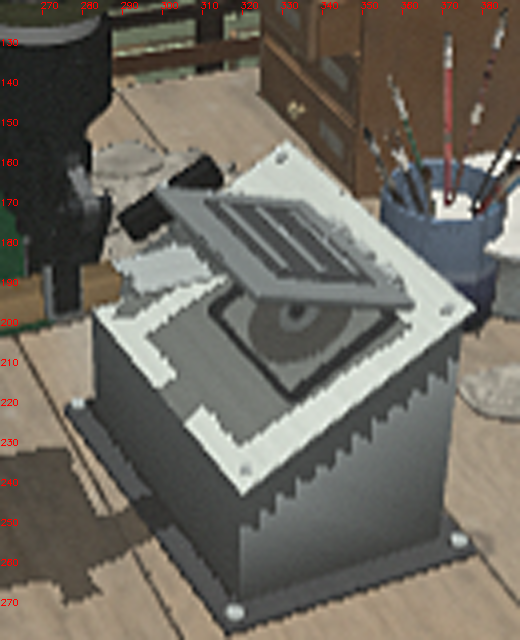

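Request:
drive_tool --moves '[[[0, 0, 3], 0], [[0, 0, 6], 0], [[0, 0, 8], 0], [[0, 0, 8], 0], [[0, 0, 8], 0], [[0, 0, 4], 0], [[-3, 0, 2], 0], [[-8, -1, 0], 0]]'

```text
time: 15.77
tool_pos: [510.6, 59.4, 224.9]
tcp_rot: [-180.0, 0.0, 4.7]
ft_force: [-0.8, -0.4, -1.1]
finger_gap: 21.3
```

Request:
drive_tool --moves '[[[-8, -1, -2], 0], [[-18, -2, -2], 0], [[-28, -2, -2], 0], [[-38, -3, -2], 0], [[-48, -4, -2], 0], [[-58, -5, -2], 0], [[-65, -5, -2], 0], [[-70, -6, -2], 0]]'

```text
time: 16.43
tool_pos: [439.8, 53.3, 223.2]
tcp_rot: [-180.0, -0.0, 4.7]
ft_force: [0.4, 0.2, -1.4]
finger_gap: 21.4
```

```bash
python3 - <<'E'
from fit import *
g=fitg().x
s=r.snapshot("side")
crop(s,"s11",260,120,390,280,4)
x=r.sense();print(x['tool_pos'],x['tcp_rot'],x['ft_force'],x['finger_gap'])
for th in(.5,.7,.8,.9,1.,1.1):
  a=th-np.pi/6
  q=[]
  for v in(37,-103):
    X=[125.1-115*np.cos(a)-4*np.sin(a),v,187.3+115*np.sin(a)+4*np.cos(a)] # upper edge approx
    q.append(((proj(s,W(g,X))[0]+.5-[260,120])*4).round(0))
  print(th,q)
E
```

```text
[439.49870761  53.19072353 223.253805  ] [1.79997153e+02 1.38207595e-02 4.75426670e+00] [ 0.45567203 -0.38221455 -1.51348839] 21.579788169476195
0.5 [array([146., 239.]), array([246., 350.])]
0.7 [array([147., 206.]), array([249., 316.])]
0.8 [array([150., 190.]), array([253., 298.])]
0.9 [array([155., 173.]), array([258., 281.])]
1.0 [array([161., 157.]), array([266., 263.])]
1.1 [array([169., 141.]), array([275., 246.])]
```

View pics/s11.png

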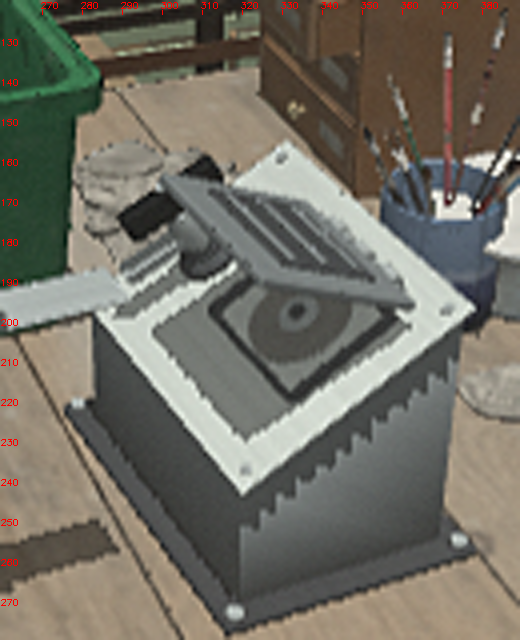

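Request:
drive_tool --moves '[[[0, -20, 0], 0], [[0, -50, 0], 0], [[0, -88, 0], 0], [[0, -126, 0], 0], [[0, -164, 0], 0], [[0, -202, 0], 0], [[0, -240, 0], 0], [[0, -278, 0], 0]]'

```text
time: 17.15
tool_pos: [440.5, -226.8, 223.4]
tcp_rot: [180.0, -0.0, 4.7]
ft_force: [1.1, 0.3, -0.8]
finger_gap: 21.6
```

Request:
drive_tool --moves '[[[0, -38, 0], 0], [[0, -75, 0], -1], [[1, -110, 0], -1], [[2, -135, -10], -1], [[2, -150, -30], -1], [[2, -155, -60], -1], [[2, -155, -90], -1], [[2, -155, -120], -1]]'

```text
time: 17.82
tool_pos: [442.7, -380.6, 102.0]
tcp_rot: [180.0, -0.0, 3.7]
ft_force: [0.6, -0.6, -1.5]
finger_gap: 21.7
```

Request:
drive_tool --moves '[[[0, 0, -20], 0], [[0, 0, -38], 0], [[0, 0, -52], 0], [[0, 0, -62], 0], [[0, 0, -68], 0], [[0, 0, -72], 0], [[0, 0, -74], 0], [[0, 0, -74], 0]]'

```text
time: 18.48
tool_pos: [443.1, -380.0, 29.7]
tcp_rot: [180.0, -0.0, 3.7]
ft_force: [-0.8, -0.4, -1.2]
finger_gap: 21.6
```

```bash
python3 - <<'E'
from h import *
s=r.snapshot("side")
crop(s,"s12",230,300,390,430,5)
x=r.sense();print(x['tool_pos'],x['tcp_rot'],x['ft_force'],x['finger_gap'])
E
```

```text
[ 443.21438046 -380.11883916   30.03631929] [ 1.79948438e+02 -4.31917980e-02  3.74809181e+00] [ 0.29189242 -0.37229737 -1.08513372] 21.588679798764776
```

View pics/s12.png

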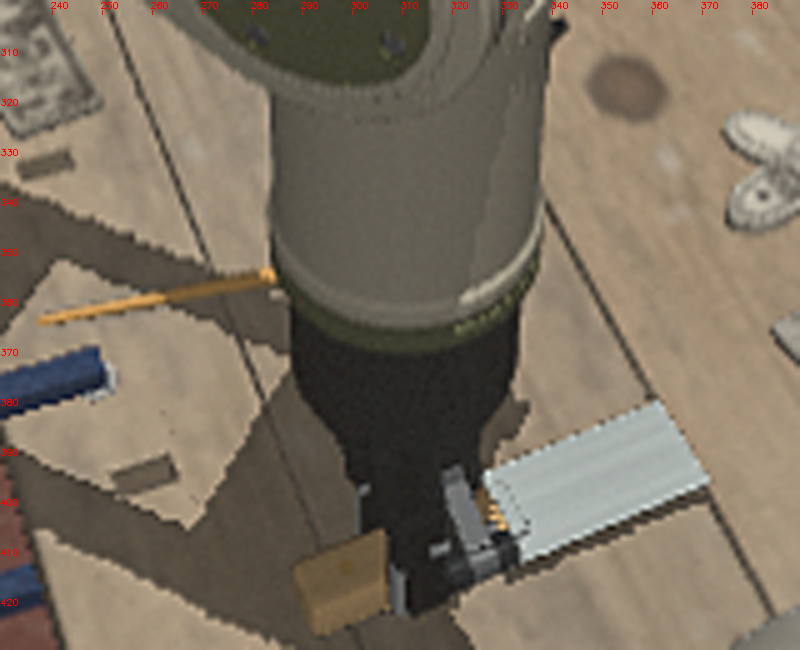

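Lower the last 5 mm.

Request:
drive_tool --moves '[[[0, 0, -1], 0], [[0, 0, -2], 0], [[0, 0, -3], 0], [[0, 0, -4], 0], [[0, 0, -4.5], 0], [[0, 0, -5], 0], [[0, 0, -5], 0], [[0, 0, -5], 0]]'

```text
time: 19.2
tool_pos: [442.9, -379.8, 25.2]
tcp_rot: [180.0, -0.0, 3.7]
ft_force: [-3.5, 2.9, 7.7]
finger_gap: 21.9
```

Contact with the bench (fz +8 N); release and lift.

Request:
drive_tool --moves '[[[0, 0, 0], 0], [[0, 0, 0], 0], [[0, 0, 0], 0], [[0, 0, 0], 0], [[0, 0, 0], 0], [[0, 0, 0], 0], [[0, 0, 0], 0], [[0, 0, 0], 0]]' --fingers 50

```text
time: 19.87
tool_pos: [442.8, -379.7, 24.2]
tcp_rot: [-180.0, 0.0, 3.7]
ft_force: [0.2, -0.2, 0.4]
finger_gap: 49.6
```

Request:
drive_tool --moves '[[[0, 0, 5], 0], [[0, 0, 12], 0], [[0, 0, 22], 0], [[0, 0, 35], 0], [[0, 0, 60], 0], [[0, 0, 90], 0], [[0, 0, 125], 0], [[0, 0, 160], 0]]'

```text
time: 20.53
tool_pos: [442.6, -379.5, 187.1]
tcp_rot: [180.0, -0.0, 3.7]
ft_force: [0.1, -1.3, -0.9]
finger_gap: 50.2
```

Request:
drive_tool --moves '[[[0, 0, 30], 0], [[0, 10, 60], 0], [[0, 40, 80], 0], [[0, 75, 90], 0], [[0, 110, 90], 0], [[0, 145, 90], 0], [[0, 180, 90], 0], [[0, 200, 90], 0]]'

```text
time: 21.2
tool_pos: [442.7, -176.8, 276.2]
tcp_rot: [180.0, -0.1, 3.8]
ft_force: [0.3, 0.9, -0.5]
finger_gap: 50.1
```

```bash
python3 - <<'E'
from h import *
t=r.snapshot("top");s=r.snapshot("side")
cv2.imwrite("pics/t13.png",t["pixels"][:,:,::-1]); cv2.imwrite("pics/s13.png",s["pixels"][:,:,::-1])
x=r.sense();print(x['time'],x['tool_pos'],x['ft_force'],x['finger_gap'])
E
```

```text
21.3 [ 443.04237513 -176.94344656  276.26968118] [ 0.68603214 -0.111029   -0.0085184 ] 49.83085563017624
```

View pics/t13.png

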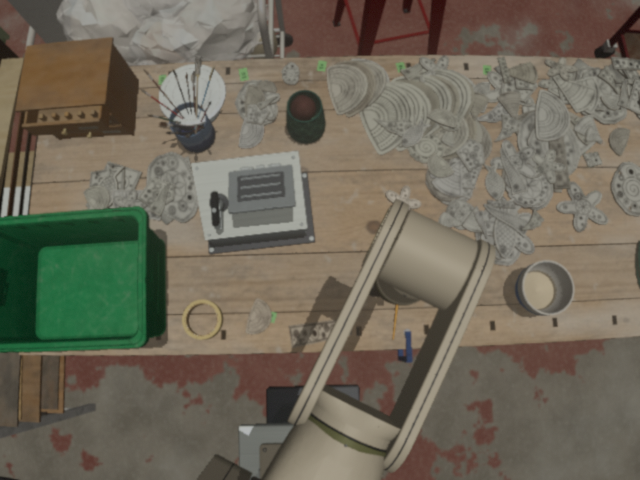

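View pics/s13.png

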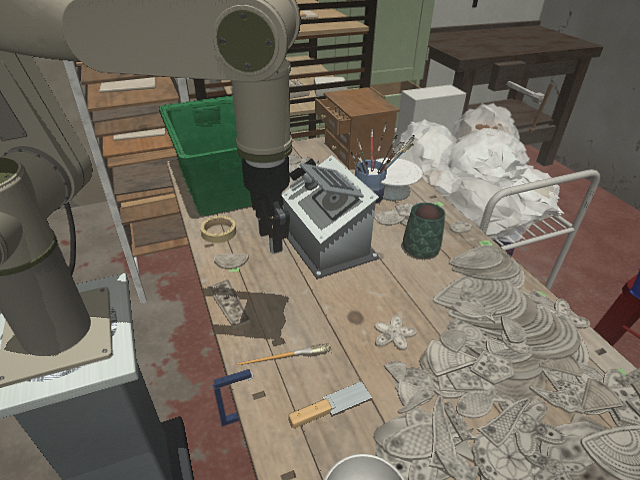

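The pictures show the scraper flat at its old place, with the handle at about (310,412) in the side view. The cover stands open at about (335,190), the knob points down the slope at (217,208) in the top view, and the bystanders are unmoved. The arm is clear of everything.

```bash
python3 -c "
from bench import r
print(r.hand_in())"
```

```text
the job is handed in; nothing more can be done
None
```

The job is handed in, at about 21 s on the robot's clock; the hand-in gave no verdict. The guard cover is open and the scraper is back flat on the bench.

- **Knob:** I turned it clockwise by pushing the bar end with closed fingers. In the pictures it went from about 0.13 to about 1.6 rad, with the clamp finger pointing down the slope.
- **Cover:** I slid the scraper blade about 8–10 mm under the lip and lifted straight up. After I withdrew the blade, the side picture put the cover at about 0.88 rad, and it stayed there.
- **Scraper:** I set it down in its original place. The wrist force showed bench contact at about 8 N before I released it.

My last checks showed the scraper lying flat, the bystanders where they were by eye, and the arm clear with near-zero wrist force. The angles are estimates from the camera pictures. Two small mismatches came up and made no difference. The gripper read 21.5 mm on a 24 mm handle. The visible blade end also looked about 2 pixels off from my prediction at the lip.

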